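# Tip a book flat onto the scanner mat and press scan

## Task

Scan the cover of the book that stands at the end of the scanner mat: push it over gently with the fingers so that it lies flat, wholly inside the white rectangle, and once it lies still press the scanner's hand button all the way down and let it come up again. Only push and press: do not grip or lift the book, and leave the scanner and everything else on the desk where it is.

Things in the scene. Friction and masses are not known exactly. Their poses are not given: they have to be found in the camera images.
- book: Hardback, the only book standing up: 148 mm wide (its x), 30 mm thick (y), 210 mm high (z), 0.3 to 0.6 kg. Origin: centre of its foot. It stands on the mat just inside the +y end of the rectangle, its -y cover facing the rectangle's middle. Pushed high on the +y cover it tips about its lower -y edge, falls by itself once the top has moved some 30 mm, and lies with its y axis up, 210 mm out from that edge.
- book_middle (a point): Centre of the book's volume, 105 mm above its foot.
- book_foot_left (a point): Book's corner at its foot, x = -74 mm, mid-thickness.
- book_foot_right (a point): Book's corner at its foot, x = +74 mm, mid-thickness.
- book_head_left (a point): Book's corner at its head, x = -74 mm, z = 210 mm, mid-thickness.
- book_head_right (a point): Book's corner at its head, x = +74 mm, z = 210 mm, mid-thickness.
- mat: Dark scanner mat fixed to the desk, 270 mm (its x) by 360 mm (its y), 2 mm thick; origin at the centre of its underside. The book stands towards its +y end; the scanner's column stands beyond its -y end.
- frame (a point): Centre of the white rectangle printed on the mat, on the mat's top face: 210 mm along its x, 297 mm along its y (middle of the 3 mm wide lines), axes those of the mat.
- scanner: Black overhead document scanner fixed beyond the -y end of the mat: foot 210 mm along the mat's edge x 156 mm deep, 27 mm high; column to 0.35 m; head 165 x 125 mm at 0.33 to 0.41 m above the desk, over the foot. Origin at the centre of the foot's underside; its -x faces the mat.
- scan_button_top (a point): Centre of the top of the scanner's hand button: a flat grey cap 30 mm across, its top 22 mm above the desk, on a round black housing (46 mm across, 12 mm high) fixed to the desk beside the +y end of the mat; the cap is pressed straight down.
- scan_button (a joint): Travel of the hand button's cap: 0 m up, 0.006 m fully down; a spring raises it when let go, fully down takes about 5 N.
- flask: Bystander: dark vacuum flask, 64 mm across, 197 mm high; origin at the centre of its underside.
- mug: Bystander: white mug, 82 mm across, 92 mm high; origin at the centre of its underside.
- stapler: Bystander: black and steel stapler, 135 x 36 mm, 57 mm high; origin at the centre of its underside.
- glue_stick: Bystander: white glue stick standing on end, 28 mm across, 90 mm high, close to the far edge of the mat; origin at the centre of its underside.
- tape_roll: Bystander: black tape roll lying flat, 84 mm across, 19 mm high, close to the far edge of the mat; origin at the centre of its underside.
- phone: Bystander: mobile phone lying flat, 72 x 150 x 8 mm; origin at the centre of its underside.
Mind the look-alikes: they are no part of the job. Leave any blue or purple look-alike of the part that bears scan_button_top alone.

How it is judged:
By the outcome, as a careful person would: the job done as asked, in the order asked, and still so for the second after the job is handed in, with the robot touching nothing.
It also fails if it takes over 40 s, if anything falls off the work surface, if the arm or the gripper's body presses on something with over 40 N, if the wrist force passes 120 N, or if a joint passes its speed limit or range.

## Robot

A 6-joint arm with a two-finger parallel gripper is mounted at the origin on the work surface. World frame = base frame: x ahead of the robot, y to its left, z up, the work surface at z = 0. Lengths are in m, angles in rad, forces in N, time in s.
With the tool pointing down it reaches from about 0.325 to 0.85 m from the base axis. Payload 15.5 kg.
Tool frame: the origin (TCP) lies midway between the tips of the shut fingers; the grasp point (between the pads) lies 19 mm behind it; y points along the fingers, z is the direction in which the jaws open and shut, and the axes are right-handed (so a half turn about y gives the same grasp; the last joint's range is limited). The gripper opens to 91 mm and grips with 3 to 60 N. Pads are 32 mm wide; open, the fingers measure 118 mm over their backs; the gripper's body (76 mm by 178 mm) begins 60 mm behind the grasp point.
Start: joints at [-1.365, 0.494, 1.345, -0, 1.302, -0.096], TCP at [0.185, -0.597, 0.214] pointing down, gripper open.
Joint ranges: [-2.91, 2.91], [-0.82, 2.16], [0.22, 2.67], [-1.22, 4.37], [0.12, 2.79], [-3.08, 3.08]. Speed limits (rad/s): [1.89, 1.89, 2.57, 3.01, 3.01, 3.01].

## Interface

Orientations are given as a 3x3 rotation matrix whose columns are the frame's x, y, z axes.
In Python, from rig import manip, eoat, get_image, job gives the robot as it stands. Calls block until the motion is done:
- manip.goto(position, orientation): joint-space move of the TCP to a pose.
- manip.move_straight(position, speed=0.15, orientation=None, stop_force=None): straight line of the TCP; orientation=None keeps the orientation; speed is the mean speed in m/s. With stop_force (N) it stops when the force on the tool has changed by that much, and returns True; else False.
- manip.goto_joints(angles): joint-space move.
- eoat.let_go() and eoat.close(): open the fingers fully, or close them until they stop; the grip force is fixed at half the most.
- manip.wait(seconds).
- manip.ik(position, orientation): joint angles nearest the present ones, or None.
- manip.state(): the state.
- get_image(name): name is "side" or "top"; returns a dict with "color" (384x512x3 uint8, red, green, blue), "vertical_fov" (degrees; the focal length in pixels is half the picture's height over the tangent of half this angle, whatever the lens; pixels are square), "cx", "cy" (the principal point, pixels), "world_from_camera" (4x4, takes a point from camera to world coordinates). Camera axes: x right, y up, looking along -z (the intrinsics and any distortion apply to the point x, -y, -z); pixel columns grow to the right and rows downward; lengths in m; the calibration is good to about 2 mm. A picture is of the moment at which its call begins. There is no depth.
A pose or a line that the arm cannot do raises manip.Unreachable and nothing moves.
- job.finish_job(): hands the job in, once; it reports no verdict.
The state is a dict: "clock": time; "joint_positions": joint angles; "joint_vel": joint speeds; "tau": joint torques, N m; "position": TCP position; "eef_rot": TCP orientation; "force": force on the tool from outside, world axes, zero at the start; "moment": the same for the moment, N m; "opening": opening from 0.0 (shut) to 1.0 (fully open).
Only numpy, scipy, OpenCV 4.12 (cv2) and the standard library are available. Lean on these libraries where they do the work, as an engineer would, in place of code of your own. Each camera call takes 0.05 s, during which the arm holds its last target.

## Working session

There is one attempt and no reset: what is moved stays moved. The work goes in short steps, each a Python script; the robot and the scene stay as the last script left them, time stands still between calls to the robot, and variables do not carry over. Pictures are saved under pics/ and viewed, and the job is handed in when it is done.

```bash
mkdir -p pics; ls; python3 - <<'E'
from rig import manip,eoat,get_image,job
import cv2,pickle
d={}
for n in("side","top"):
    i=get_image(n);d[n]=i
    cv2.imwrite(f"pics/{n}0.png",i["color"][:,:,::-1])
    print(n,{k:v for k,v in i.items() if k!="color"})
pickle.dump(d,open("im0.pkl","wb"))
print(manip.state())
E
```

```text
pics
side {'vertical_fov': 52.57200436836783, 'cx': 253.09705666587186, 'cy': 188.6440508821106, 'world_from_camera': array([[-0.98942432,  0.07770425, -0.1224809 ,  0.38441969],
       [-0.14504214, -0.53883681,  0.8298299 ,  0.99382163],
       [-0.00151591,  0.83881878,  0.54440863,  0.76577157],
       [ 0.        ,  0.        ,  0.        ,  1.        ]])}
top {'vertical_fov': 42.62902305797764, 'cx': 254.64079915937708, 'cy': 185.95301782366775, 'world_from_camera': array([[ 2.66874392e-02,  9.84614003e-01, -1.72693502e-01,
         2.71420601e-01],
       [-9.99642794e-01,  2.60377963e-02, -6.02644219e-03,
         7.74649473e-02],
       [-1.43716114e-03,  1.72792645e-01,  9.84957175e-01,
         1.59769141e+00],
       [ 0.00000000e+00,  0.00000000e+00,  0.00000000e+00,
         1.00000000e+00]])}
{'clock': 0.1, 'joint_positions': array([-1.36549439e+00,  4.94134355e-01,  1.34606661e+00, -2.15749144e-05,
        1.30254667e+00, -9.54969916e-02]), 'joint_vel': array([-0.00082887, -0.00184232, -0.00309203,  0.00094487, -0.00119598,
        0.00044066]), 'tau': array([-3.89374081e-04, -8.80238628e+01, -3.82543910e+01,  7.07439613e-02,
        4.83231386e-02,  2.78727079e-06]), 'position': array([ 0.1851013 , -0.59658472,  0.2133905 ]), 'eef_rot': array([[-9.55098399e-01, -2.55825104e-04,  2.96288682e-01],
       [-2.96288779e-01,  1.12648981e-03, -9.55097739e-01],
       [-8.94282044e-05, -9.99999333e-01, -1.15170673e-03]]), 'force': array([-0.57550625, -0.26351651,  0.04283096]), 'moment': array([-0.01810294, -0.01782395,  0.03394502]), 'opening': 1.001801621657541}
```

View pics/side0.png

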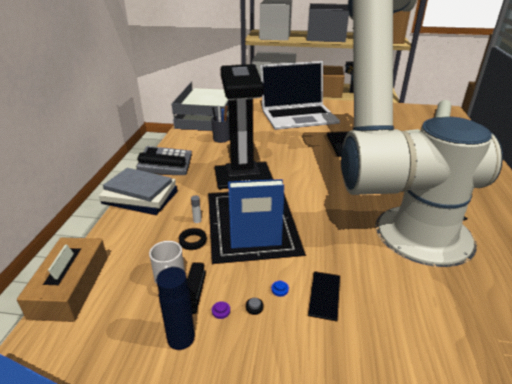

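View pics/top0.png

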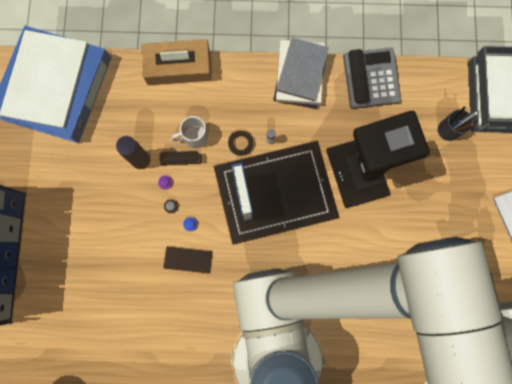

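The side view shows the book at (230–283, 180–248) and the grey-capped button at (255,304), between purple (221,310) and blue (280,288) look-alikes. In the top view the button is at (171,206), the book's top face around (243,192), and the mat's corners near (215,168), (319,143), (338,213) and (233,242). Next I'll zoom in to measure.

```bash
python3 - <<'E'
import pickle,cv2
d=pickle.load(open("im0.pkl","rb"))
t=d["top"]["color"][130:260,150:350,::-1]
cv2.imwrite("pics/topz.png",cv2.resize(t,None,fx=4,fy=4,interpolation=cv2.INTER_CUBIC))
s=d["side"]["color"][170:330,180:340,::-1]
cv2.imwrite("pics/sidez.png",cv2.resize(s,(600,600),interpolation=cv2.INTER_CUBIC))
E
```

```text
(no output)
```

View pics/topz.png

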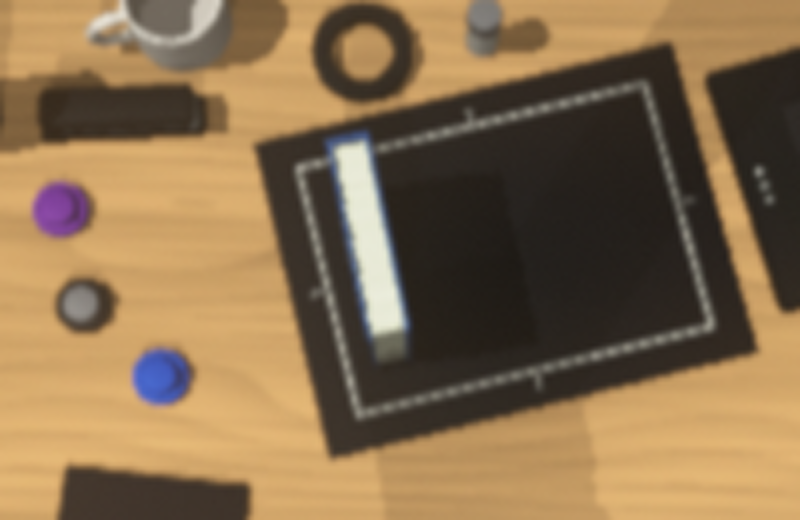

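View pics/sidez.png

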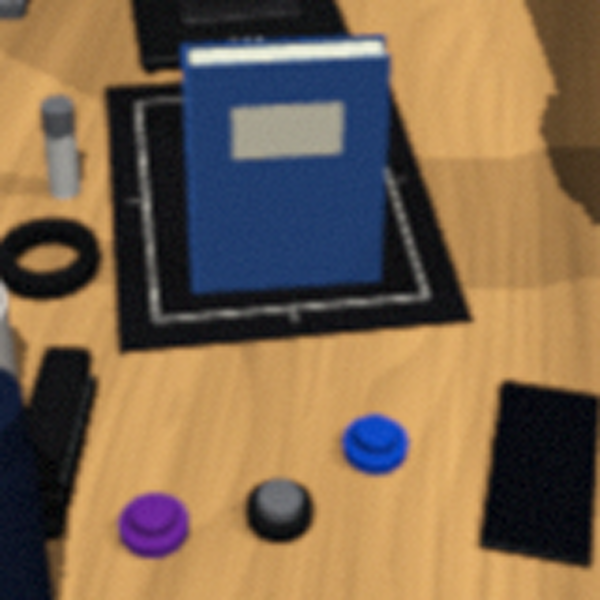

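```bash
cat > h.py <<'E'
import numpy as np,cv2
def K(im):
    h=im["color"].shape[0];f=h/2/np.tan(np.radians(im["vertical_fov"])/2);return f
def ray(im,u,v):
    f=K(im);T=im["world_from_camera"]
    return T[:3,3],T[:3,:3]@np.array([(u-im["cx"])/f,-(v-im["cy"])/f,-1])
def at(im,u,v,z):
    o,d=ray(im,u,v);return o+d*(z-o[2])/d[2]
def proj(im,P):
    T=im["world_from_camera"];f=K(im)
    c=(np.atleast_2d(P)-T[:3,3])@T[:3,:3]
    return np.c_[im["cx"]-f*c[:,0]/c[:,2], im["cy"]+f*c[:,1]/c[:,2]]
E
cat > fit.py <<'E'
from h import *
import pickle
from scipy.optimize import least_squares
np.set_printoptions(precision=4,suppress=True)
d=pickle.load(open("im0.pkl","rb"));t,s=d["top"],d["side"]
zt=lambda L:[(150+(u+.5)/4-.5,130+(v+.5)/4-.5) for u,v in L]
zs=lambda L:[(180+(u+.5)/3.75-.5,170+(v+.5)/3.75-.5) for u,v in L]
def pose(p,loc):
    x,y,a=p;c,q=np.cos(a),np.sin(a);loc=np.array(loc,float)
    return loc@np.array([[c,q,0],[-q,c,0],[0,0,1]])+[x,y,0]
def fit(obs,p0):
    def r(p):return np.concatenate([(proj(im,pose(p,L))-np.array(U)).ravel() for im,U,L in obs])
    s_=least_squares(r,p0,loss="soft_l1");return s_.x,r(s_.x).reshape(-1,2)
# mat: +y end is image-left in top => world +y is left. mat x?
matl=[(-.135,.18),( -.135,-.18),(.135,-.18),(.135,.18)]
# far side (image up)= world +x
top_m=zt([(256,145),(670,43),(757,350),(332,458)])
P=[at(t,*u,.002) for u in top_m];print("mat corners top",np.array(P)); 
print("sides",[np.linalg.norm(P[i]-P[i-1]) for i in range(4)])
fr=zt([(298,167),(647,84),(711,328),(360,415)])
F=[at(t,*u,.002) for u in fr];print("frame",np.array(F),[np.linalg.norm(F[i]-F[i-1]) for i in range(4)])
ms=zs([(107,88),(121,352),(470,319)])
print("mat side",np.array([at(s,*u,.002) for u in ms]))
# far +x: mat +y ~ world +y rotated; mat +x ~ world +x
sg=lambda L,z:[(-a if 0 else a,b,z) for a,b in L]
ml=[(.135,.18,.002),(.135,-.18,.002),(-.135,-.18,.002),(-.135,.18,.002)]
fl=[(.105,.1485,.002),(.105,-.1485,.002),(-.105,-.1485,.002),(-.105,.1485,.002)]
for nm,o in (("top",[(t,top_m,ml),(t,fr,fl)]),("side",[(s,ms,[ml[1],ml[0],ml[3]])]),("both",[(t,top_m,ml),(t,fr,fl),(s,ms,[ml[1],ml[0],ml[3]])])):
    m,res=fit(o,[.4,0,0.2]);print("mat",nm,m,np.abs(res).max())
bt=zt([(327,138),(367,131),(407,325),(370,335)])
B=[at(t,*u,.212) for u in bt];print("booktop",np.array(B),[np.linalg.norm(B[i]-B[i-1]) for i in range(4)])
btl=[(.074,.015,.212),(.074,-.015,.212),(-.074,-.015,.212),(-.074,.015,.212)]
bs=zs([(192,294),(382,283),(183,51),(388,51),(182,42),(386,37)])
bsl=[(.074,.015,.002),(-.074,.015,.002),(.074,.015,.212),(-.074,.015,.212),(.074,-.015,.212),(-.074,-.015,.212)]
for nm,o in (("top",[(t,bt,btl)]),("side",[(s,bs,bsl)]),("both",[(t,bt,btl),(s,bs,bsl)])):
    b,res=fit(o,[.4,.1,.2]);print("book",nm,b,np.abs(res).max())
    c,q=np.cos(m[2]),np.sin(m[2]);dd=b[:2]-m[:2]
    print("  in mat",c*dd[0]+q*dd[1],-q*dd[0]+c*dd[1],b[2]-m[2])
print("button",at(t,*zt([(81,303)])[0],.022),at(s,*zs([(281,499)])[0],.022))
E
python3 fit.py
```

```text
mat corners top [[ 0.6152  0.225   0.002 ]
 [ 0.7115 -0.1176  0.002 ]
 [ 0.4555 -0.1896  0.002 ]
 [ 0.3589  0.1531  0.002 ]]
sides [np.float64(0.2661824580534784), np.float64(0.3559272724518058), np.float64(0.26596873751553063), np.float64(0.3561063416714228)]
frame [[ 0.5975  0.1895  0.002 ]
 [ 0.6757 -0.0986  0.002 ]
 [ 0.4725 -0.1522  0.002 ]
 [ 0.3941  0.1317  0.002 ]] [np.float64(0.21147004022186147), np.float64(0.298576960248403), np.float64(0.21017340344985122), np.float64(0.2944877825510841)]
mat side [[ 0.7098 -0.1189  0.002 ]
 [ 0.6142  0.2247  0.002 ]
 [ 0.3591  0.1517  0.002 ]]
mat top [0.5351 0.0176 0.2714] 0.7229047162585971
mat side [0.5339 0.0149 0.2706] 1.21223396993679
mat both [0.5348 0.0171 0.2713] 1.014525427703461
booktop [[0.5764 0.1547 0.212 ]
 [0.5824 0.126  0.212 ]
 [0.4425 0.0933 0.212 ]
 [0.4346 0.1193 0.212 ]] [np.float64(0.1461538280310853), np.float64(0.02925056678155846), np.float64(0.14368673901529352), np.float64(0.027132887138435643)]
book top [0.5091 0.1232 0.2381] 0.7256471652138998
  in mat 0.003596185066225315 0.10918196112050414 -0.03319876783036696
book side [0.506  0.1196 0.2083] 3.431323992947881
  in mat -0.00026916257507176786 0.106486090131436 -0.06298085018700084
book both [0.5069 0.1222 0.2297] 4.249789791082634
  in mat 0.0012015231614236309 0.10874868504414031 -0.04161447944819818
button [0.4768 0.3591 0.022 ] [0.4747 0.3613 0.022 ]
```

```bash
cat >> fit.py <<'E'
b,res=fit([(t,bt,btl)],[.4,.1,.2])
print("side residual given top-fit",proj(s,pose(b,bsl))-np.array(bs))
print("mat side resid",proj(s,pose(m,[ml[1],ml[0],ml[3]]))-np.array(ms))
v=d["side"]["color"][:,:,::-1].copy();v=cv2.resize(v[170:330,180:340],(600,600),interpolation=cv2.INTER_CUBIC)
for p in proj(s,np.r_[pose(b,bsl),pose(m,ml),pose(m,fl)]):
    cv2.circle(v,tuple(int(x) for x in ((p-[180,170])*3.75)),3,(0,255,0),1)
cv2.imwrite("pics/ov.png",v)
E
python3 fit.py|tail -9
```

```text
side residual given top-fit [[-1.0818  0.1303]
 [-1.559  -0.1139]
 [-1.4172  4.5272]
 [-0.3059  1.662 ]
 [-1.5562  0.9063]
 [-1.4958 -0.493 ]]
mat side resid [[-0.8342 -0.2661]
 [-1.0145  0.4047]
 [ 0.8813  0.7102]]
```

View pics/ov.png

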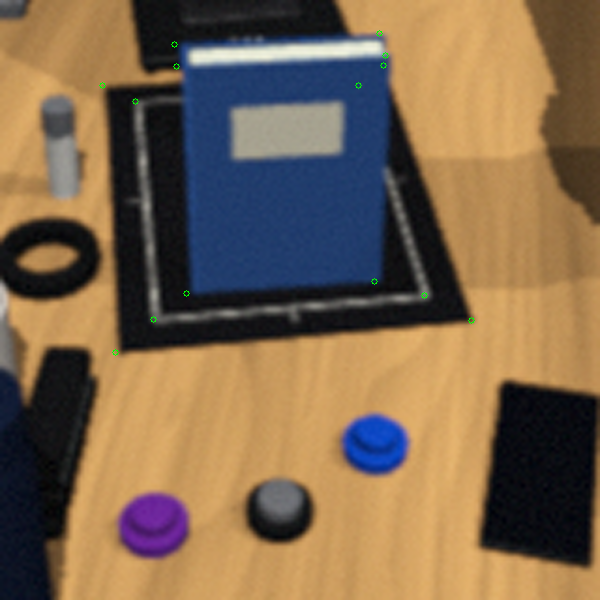

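```bash
sed -i 's/(183,51),(388,51),(182,42),(386,37)/(184,68),(387,61),(182,43),(386,36)/' fit.py; cat >> fit.py <<'E'
print("flask foot/top",at(s,178,345,0),at(t,127,144,.197)); print("mug",at(t,192,131,.092)); print("scanner head corners",[at(t,*u,.41)[:2] for u in [(355,126),(408,108),(428,152),(372,176)]]); print("blue",at(t,*zt([(160,376)])[0],.02),"purple",at(t,*zt([(61,210)])[0],.02))
E
python3 fit.py|tail -22
python3 - <<'E'
from rig import manip
import numpy as np
a=.235
def R(a):
    z=np.array([np.cos(a),np.sin(a),0]);y=np.array([0,0,-1.]);return np.c_[np.cross(y,z),y,z]
q=manip.state()["joint_positions"]
print(manip.state()["clock"],manip.ik([.07,-.34,.35],R(-1.3)),manip.ik([.35,.1,.35],R(a)),manip.ik([.49,.19,.185],R(a)),manip.ik([.476,.36,.016],R(.5)))
E
```

```text
[0.4425 0.0933 0.212 ]
 [0.4346 0.1193 0.212 ]] [np.float64(0.1461538280310853), np.float64(0.02925056678155846), np.float64(0.14368673901529352), np.float64(0.027132887138435643)]
book top [0.5091 0.1232 0.2381] 0.7256471652138998
  in mat 0.003596185066225315 0.10918196112050414 -0.03319876783036696
book side [0.5054 0.1231 0.2178] 1.2971699149935034
  in mat 6.228424240030048e-05 0.10996655207367133 -0.05350432006031122
book both [0.5067 0.1231 0.2288] 1.5615532136955608
  in mat 0.0013080273970882718 0.10968994703588635 -0.042476419695196166
button [0.4768 0.3591 0.022 ] [0.4747 0.3613 0.022 ]
side residual given top-fit [[-1.0818  0.1303]
 [-1.559  -0.1139]
 [-1.6839 -0.0062]
 [-0.0393 -1.0046]
 [-1.5562  0.6396]
 [-1.4958 -0.2263]]
mat side resid [[-0.8342 -0.2661]
 [-1.0145  0.4047]
 [ 0.8813  0.7102]]
flask foot/top [0.6297 0.4856 0.    ] [0.6321 0.4639 0.197 ]
mug [0.7069 0.2898 0.092 ]
scanner head corners [array([ 0.6386, -0.1623]), array([ 0.6892, -0.2962]), array([ 0.5765, -0.3426]), array([ 0.5121, -0.203 ])]
blue [0.4197 0.2926 0.02  ] purple [0.553 0.38  0.02 ]
0.1 [-1.54029910e+00 -5.21340671e-02  1.70744286e+00 -4.44089210e-16
  1.48628386e+00 -2.40299100e-01] [ 1.13825314e-01 -2.29907547e-02  1.68005085e+00 -4.44089210e-16
  1.48453256e+00 -1.21174686e-01] [ 2.56255989e-01  3.87585738e-01  1.62680743e+00 -4.44089210e-16
  1.12719949e+00  2.12559886e-02] [ 5.47490648e-01  7.01697346e-01  1.59689837e+00 -4.44089210e-16
  8.42996939e-01  4.74906479e-02]
```

```bash
cat >> h.py <<'E'
def R(a):
    z=np.array([np.cos(a),np.sin(a),0]);y=np.array([0,0,-1.]);return np.c_[np.cross(y,z),y,z]
E
python3 - <<'E'
from rig import manip,get_image
from h import *
a=.23; n=np.array([-np.sin(a),np.cos(a),0]); b=np.array([.507,.123,0])
manip.goto([.07,-.34,.35],R(-1.3)); print(manip.state()["clock"])
manip.goto([.35,.1,.35],R(a)); print(manip.state()["clock"])
s=b+n*(.015+.016+.035)
manip.goto(s+[0,0,.29],R(a)); print(manip.state()["clock"])
manip.move_straight(s+[0,0,.185],speed=.15)
st=manip.state();print(st["clock"],st["position"],st["force"],s)
for c in("side","top"):
    im=get_image(c);cv2.imwrite(f"pics/{c}1.png",im["color"][:,:,::-1])
E
```

```text
1.2917
3.6333
4.375
5.225 [0.49236718 0.18719962 0.18604003] [0.40258752 1.54218044 0.39383808] [0.49195348 0.18726198 0.        ]
```

```bash
python3 -c "
import cv2,numpy as np
a=cv2.imread('pics/side1.png')[100:340,130:390];b=cv2.imread('pics/top1.png')[110:270,120:390]
cv2.imwrite('pics/c1.png',np.hstack([cv2.resize(a,(400,370)),cv2.resize(b,(400,370))]))"
```

```text
(no output)
```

View pics/c1.png

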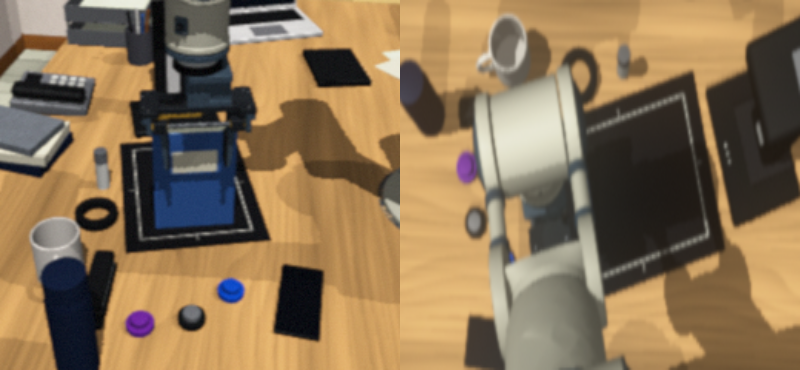

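The fingers straddle the book's +y cover centrally and nothing else is close by. I'll push slowly.

```bash
python3 - <<'E'
from rig import manip,get_image
from h import *
a=.23; n=np.array([-np.sin(a),np.cos(a),0])
p=manip.state()["position"];F0=manip.state()["force"]
for k in range(1,12):
    dd=.02+.006*k if k>0 else 0
    manip.move_straight(p-n*dd,speed=.06)
    st=manip.state();print(round(dd,3),st["clock"],(st["force"]-F0).round(2))
    if dd>=.066: break
manip.wait(.6)
for c in("side","top"):
    im=get_image(c);cv2.imwrite(f"pics/{c}2.png",im["color"][:,:,::-1])
a_=cv2.imread('pics/side2.png')[100:340,130:390];b=cv2.imread('pics/top2.png')[110:270,120:390]
cv2.imwrite('pics/c2.png',np.hstack([cv2.resize(a_,(400,370)),cv2.resize(b,(400,370))]))
print(manip.state()["clock"])
E
```

```text
0.026 5.9083 [ 0.11  0.75 -1.43]
0.032 6.1583 [ 1.13  1.16 -1.8 ]
0.038 6.4083 [ 0.91  1.08 -1.66]
0.044 6.6583 [ 1.4   0.69 -0.71]
0.05 6.9083 [ 0.39  0.05 -1.24]
0.056 7.1583 [ 0.2   0.44 -1.02]
0.062 7.4083 [ 0.94  1.07 -0.97]
0.068 7.6583 [ 0.77  0.2  -2.24]
8.3583
```

View pics/c2.png

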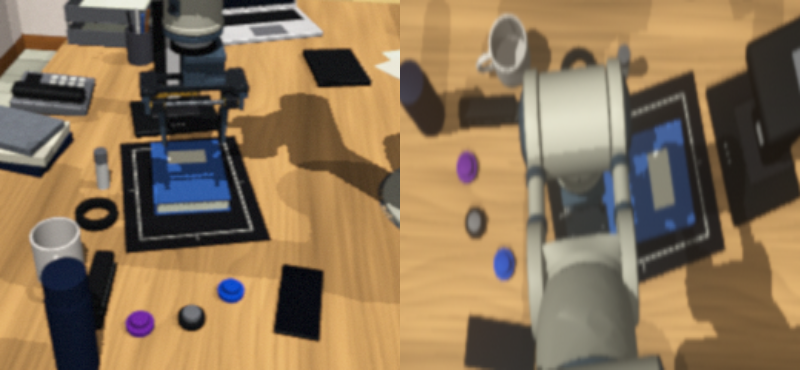

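The book lies flat and looks to be inside the rectangle. I'll raise the arm, shut the fingers, move above the button and check the placing from there.

```bash
python3 - <<'E'
from rig import manip,get_image,eoat
from h import *
import pickle
p=manip.state()["position"]
manip.move_straight(p+[0,.0,.08],speed=.2)
manip.goto([.476,.360,.26],R(.5))
eoat.close()
print(manip.state()["clock"],manip.state()["opening"])
manip.move_straight([.476,.360,.06],speed=.15)
d={}
for c in("side","top"):
    im=d[c]=get_image(c);cv2.imwrite(f"pics/{c}3.png",im["color"][:,:,::-1])
pickle.dump(d,open("im3.pkl","wb"))
st=manip.state();print(st["clock"],st["position"],st["force"])
a_=cv2.imread('pics/side3.png')[150:340,170:340];b=cv2.imread('pics/top3.png')[130:260,190:350]
cv2.imwrite('pics/c3.png',np.hstack([cv2.resize(a_,(400,450)),cv2.resize(b,(400,325)).__class__(0) if 0 else cv2.copyMakeBorder(cv2.resize(b,(400,325)),0,125,0,0,cv2.BORDER_CONSTANT)]))
E
```

```text
11.225 0.005178012770749681
12.8083 [0.47634025 0.36023913 0.0607196 ] [ 0.6282817  -0.62623639  0.39822593]
```

View pics/c3.png

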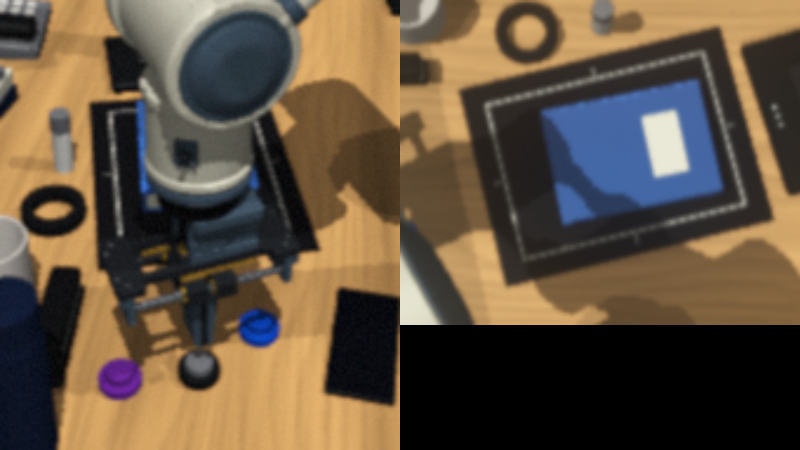

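```bash
python3 - <<'E'
import pickle
from h import *
t=pickle.load(open("im3.pkl","rb"))["top"]
m=np.array([.5348,.0171,.2713]);c,s=np.cos(m[2]),np.sin(m[2])
for u,v in [(541,110),(698,79),(723,189),(563,226)]:
    p=at(t,190+(u-399.5)/2.5-.5,130+(v+.5)/2.5-.5,.032);d=p[:2]-m[:2]
    print(p.round(4),"mat",(c*d[0]+s*d[1]).round(4),(-s*d[0]+c*d[1]).round(4))
E
```

```text
[0.5856 0.1158 0.032 ] mat 0.0754 0.0815
[ 0.6321 -0.0875  0.032 ] mat 0.0657 -0.1269
[ 0.4884 -0.1207  0.032 ] mat -0.0816 -0.1203
[0.4354 0.0833 0.032 ] mat -0.0781 0.0904
```

All book corners are at least 20 mm inside the lines. Pressing the button.

```bash
python3 - <<'E'
from rig import manip,get_image,eoat
from h import *
manip.move_straight([.476,.360,.026],speed=.08)
F0=manip.state()["force"]
r=manip.move_straight([.476,.360,.012],speed=.02,stop_force=14)
st=manip.state();print(r,st["clock"],st["position"],(st["force"]-F0).round(2))
manip.wait(.3);st=manip.state();print(st["position"],(st["force"]-F0).round(2))
im=get_image("side");cv2.imwrite("pics/s4.png",cv2.resize(im["color"][230:340,190:320,::-1],None,fx=4,fy=4))
E
```

```text
True 13.9333 [0.47640624 0.36027081 0.01613769] [-2.53 -2.01 14.89]
[0.47636277 0.36024421 0.01608513] [-3.06 -2.39 16.26]
```

View pics/s4.png

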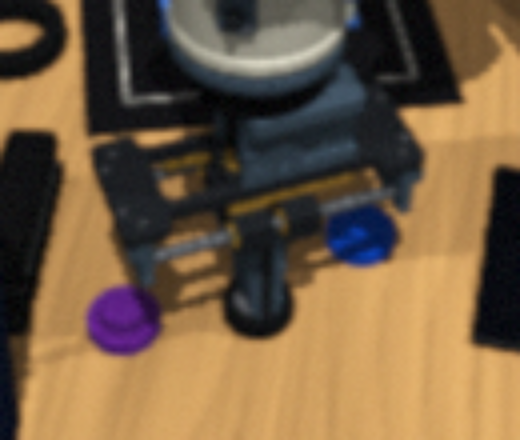

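The fingers are centred on the black housing. The cap is bottomed at 0.016 m (6 mm of travel) at about 16 N. Releasing it.

```bash
python3 - <<'E'
from rig import manip,get_image,eoat
from h import *
manip.move_straight([.476,.360,.05],speed=.04)
manip.move_straight([.476,.360,.28],speed=.2)
manip.goto([.32,.32,.32],R(.7))
manip.wait(.3)
st=manip.state();print(st["clock"],st["force"])
v=[]
for c in("side","top"):
    im=get_image(c);v.append(cv2.resize(im["color"][100:340,110:370,::-1],(400,370)))
cv2.imwrite("pics/c5.png",np.hstack(v))
E
```

```text
17.5917 [0.25240405 0.30358917 0.54919706]
```

View pics/c5.png

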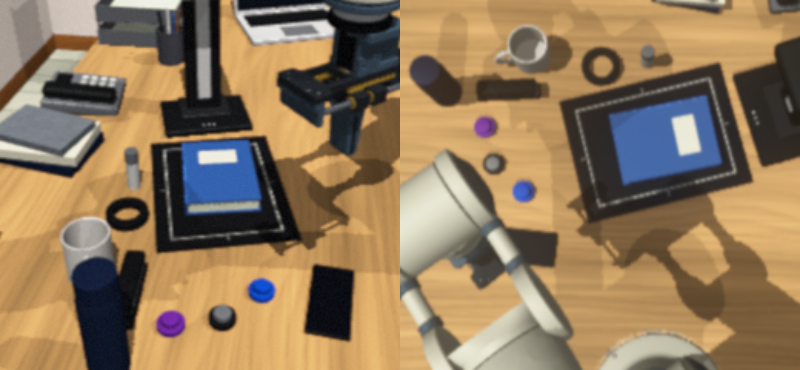

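The book lies flat inside the rectangle, the cap is up again, and nothing else has moved.

```bash
python3 -c "
from rig import job
print(job.finish_job())"
```

```text
the job is handed in; nothing more can be done
None
```

The job is done and handed in, with the clock at about 17.7 s of the 40 s.

- **Book:** I pushed it over slowly with the open fingers, high on its +y cover. It lies flat, with all corners at least 20 mm inside the white lines as measured from the top picture.
- **Button:** With the fingers shut, I pressed the grey cap until it stopped at z = 0.016 m, its full 6 mm, with about 16 N. Then I let it go. The last picture shows the cap clear of the gripper, but I judged that it was back up by eye only.
- **Everything else:** By eye, in the last pictures, the look-alike buttons, the scanner and the other items are where they were. The arm is clear of everything.
- **Disagreements:** The two cameras' estimates of the standing book's yaw differed by about 0.02 rad, and their positions by up to 4 mm. Both were well within the margins.

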